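# Push the tilted-out parts bins shut

### The arm

A 6-joint arm with a two-finger parallel gripper is mounted at the origin on the work surface. World frame = base frame: x ahead of the robot, y to its left, z up, the work surface at z = 0. Lengths are in mm, angles in degrees, forces in N, time in s.
With the tool pointing down it reaches from about 375 to 975 mm from the base axis. Payload 3.8 kg.
Tool frame: the origin (TCP) lies at the centre of the arm's flange, where the gripper is bolted on; the fingertips stand 166 mm ahead of it and the grasp point (between the pads) lies 147 mm ahead of it (bot.pinch_z is the distance from the TCP to the grasp point, in mm); z points along the fingers, y is the direction in which the jaws open and shut (so a half turn about z gives the same grasp; the last joint's range is limited). The gripper opens to 88 mm and grips with 3 to 60 N. Pads are 18 mm wide; open, the fingers measure 123 mm over their backs; the gripper's body (75 mm by 187 mm) begins 45 mm behind the grasp point.
Start: joints at [-75.281, 15.12, 91.902, -0, 72.978, -2.114], TCP at [195.469, -646.074, 404.706] pointing down, gripper open.
Joint ranges: [-150.88, 150.88], [-54.13, 125.18], [17.81, 147.31], [-75.09, 255.09], [0, 152.58], [-146.25, 146.25]. Speed limits (degrees/s): [147.25, 147.25, 180, 180, 180, 180].

### API

Orientations are given as [roll, pitch, yaw] about the fixed x, y, z axes, in that order (R = Rz(yaw) Ry(pitch) Rx(roll)).
In Python, from workcell import bot gives the robot as it stands.
- The arm moves only by the tool send_rows, never from a script. Its argument "increments" is a list of rows, each an object of numbers: "x", "y", "z": the shift along the world's x, y, z in units of 40 mm (1.0 is 40 mm); "rx", "ry", "rz": the turn, a rotation vector about the world's x, y, z in units of 6 degrees (1.0 is 6 degrees); "hand": the finger opening in mm, from 0 to 88.1. A call has 1 to 12 rows; each row is the pose to reach, as a shift and turn from the pose commanded when the call began; what a row does not reach only later rows make up. A row lasts 1/12 s, in which the tool goes at most 41.7 mm and 7.16 degrees, less where a joint would pass 70% of its speed; a pose out of reach is approached as far as the arm can. A call with a gripper value outside its range is refused whole. The fingers move at their own pace and stop on an object; "squeeze" is the grip in N (left out, the last holds). Time passes only in rows, so rows that repeat a pose let the fingers close. It gives the time, the measured TCP pose, the force and the opening at its end, in the units of the state.
- bot.get_obs(): the state, without advancing time (a new reading comes with each control period).
- bot.snapshot(name): name is "scene" or "top" or "wrist"; returns a dict with "color" (480x640x3 uint8, red, green, blue), "camera_matrix" (3x3 intrinsics, pixels), "dist" ([k1, k2, p1, p2, k3] as OpenCV has them; the pictures are not rectified), "R" (3x3) and "t" (3): a world point X has camera coordinates R X + t. Camera axes: x right, y down, z forward; pixel columns grow to the right and rows downward; lengths in mm; the calibration is good to about 2 mm. A picture is of the moment at which its call begins. There is no depth.
- bot.finish_job(): hands the job in, once; it reports no verdict.
The state is a dict: "time_s": time; "joint_positions": joint angles; "joint_velocities": joint speeds; "tau": joint torques, N m; "eef_pos": TCP position; "eef_rot": TCP orientation; "ft_force": force on the tool from outside, world axes, zero at the start; "ft_torque": the same for the moment, N m; "grip_width": finger opening in mm.
Only numpy, scipy, OpenCV 4.12 (cv2) and the standard library are available. Lean on these libraries where they do the work, as an engineer would, in place of code of your own. Each camera call takes 0.05 s, during which the arm holds its last target. There are 200 camera calls.

### The job

Some of the five tilt-out bins in the parts unit on the bench have been left tipped open. With the fingertips, without gripping anything, push each open bin fully shut, gently and without slamming or forcing it, so that all five bin fronts end flush with the unit. Leave the valve, jar, tape roll and tap on the bench where they stand.

Things in the scene. Friction and masses are not known exactly. Their poses are not given: they have to be found in the camera images.
- unit: The tilt-out bin unit fixed on the bench: a plain grey steel frame 500 mm wide, 160 mm tall, 133 mm deep, open at the front, holding five identical open-topped white plastic bins side by side. Origin at bench height under the middle of its front plane; x points into the unit (away from its front), y along its front, z up. The frame's top panel is 4 mm thick and comes forward to the front plane.
- bin_a (a joint): Tilt of bin a (rad): 0 = fully shut, its front flush with the unit's front plane and against its stop; grows as the bin tips out towards the front, limit 0.75. The pivot line runs along the unit's y at the bin's lower front edge, 10 mm above the bench. The pivot is snug: the bin stays where it is left, and moving it takes under 2 N at the lip. The bins differ only in where they hang (98 mm apart, any order) and how far they are open.
- bin_b (a joint): Tilt of bin b (rad): 0 = fully shut, its front flush with the unit's front plane and against its stop; grows as the bin tips out towards the front, limit 0.75. The pivot line runs along the unit's y at the bin's lower front edge, 10 mm above the bench. The pivot is snug: the bin stays where it is left, and moving it takes under 2 N at the lip. The bins differ only in where they hang (98 mm apart, any order) and how far they are open.
- bin_c (a joint): Tilt of bin c (rad): 0 = fully shut, its front flush with the unit's front plane and against its stop; grows as the bin tips out towards the front, limit 0.75. The pivot line runs along the unit's y at the bin's lower front edge, 10 mm above the bench. The pivot is snug: the bin stays where it is left, and moving it takes under 2 N at the lip. The bins differ only in where they hang (98 mm apart, any order) and how far they are open.
- bin_d (a joint): Tilt of bin d (rad): 0 = fully shut, its front flush with the unit's front plane and against its stop; grows as the bin tips out towards the front, limit 0.75. The pivot line runs along the unit's y at the bin's lower front edge, 10 mm above the bench. The pivot is snug: the bin stays where it is left, and moving it takes under 2 N at the lip. The bins differ only in where they hang (98 mm apart, any order) and how far they are open.
- bin_e (a joint): Tilt of bin e (rad): 0 = fully shut, its front flush with the unit's front plane and against its stop; grows as the bin tips out towards the front, limit 0.75. The pivot line runs along the unit's y at the bin's lower front edge, 10 mm above the bench. The pivot is snug: the bin stays where it is left, and moving it takes under 2 N at the lip. The bins differ only in where they hang (98 mm apart, any order) and how far they are open.
- bin_a_lip (a point): Middle of the front edge of bin a's finger lip: 60 mm wide, 5 mm thick, jutting 8 mm straight out of the bin front just below its rim, 139.5 mm from the pivot line. Shut, it is 150 mm above the bench and 8 mm before the front plane; tipped open it is lower (122 mm at 0.58 rad) and rises as the bin shuts. The bin front is a flat plate 94 mm wide, 142 mm from pivot to rim.
- bin_b_lip (a point): Middle of the front edge of bin b's finger lip: 60 mm wide, 5 mm thick, jutting 8 mm straight out of the bin front just below its rim, 139.5 mm from the pivot line. Shut, it is 150 mm above the bench and 8 mm before the front plane; tipped open it is lower (122 mm at 0.58 rad) and rises as the bin shuts. The bin front is a flat plate 94 mm wide, 142 mm from pivot to rim.
- bin_c_lip (a point): Middle of the front edge of bin c's finger lip: 60 mm wide, 5 mm thick, jutting 8 mm straight out of the bin front just below its rim, 139.5 mm from the pivot line. Shut, it is 150 mm above the bench and 8 mm before the front plane; tipped open it is lower (122 mm at 0.58 rad) and rises as the bin shuts. The bin front is a flat plate 94 mm wide, 142 mm from pivot to rim.
- bin_d_lip (a point): Middle of the front edge of bin d's finger lip: 60 mm wide, 5 mm thick, jutting 8 mm straight out of the bin front just below its rim, 139.5 mm from the pivot line. Shut, it is 150 mm above the bench and 8 mm before the front plane; tipped open it is lower (122 mm at 0.58 rad) and rises as the bin shuts. The bin front is a flat plate 94 mm wide, 142 mm from pivot to rim.
- bin_e_lip (a point): Middle of the front edge of bin e's finger lip: 60 mm wide, 5 mm thick, jutting 8 mm straight out of the bin front just below its rim, 139.5 mm from the pivot line. Shut, it is 150 mm above the bench and 8 mm before the front plane; tipped open it is lower (122 mm at 0.58 rad) and rises as the bin shuts. The bin front is a flat plate 94 mm wide, 142 mm from pivot to rim.
- valve_mid (a point): Loose bystander: a white and steel water solenoid valve 34 x 62 mm, 58 mm tall; point at its centre, half-way up.
- jar_mid (a point): Loose bystander: a closed clear plastic screw jar 52 mm across, 62 mm tall; point at its centre, half-way up.
- tape_mid (a point): Loose bystander: a roll of yellow tape lying flat, 92 mm across, 24 mm tall; point at its centre.
- tap_mid (a point): Loose bystander: a small white and grey dispenser tap standing on its grey collar, 40 mm across with a 34 mm spout to one side, 56 mm tall; point on its axis, half-way up.

How it is judged (in metres and radians):
At the end, for the whole second after the job is handed in: All five bins shut to within 0.03 rad (about 4 mm at the rim), and each of the four loose things within 20 mm of where it started (value of joint each of bin_a, bin_b, bin_c, bin_d, bin_e below 0.03 rad and distance of each of valve_mid, jar_mid, tape_mid, tap_mid from where it was at the start of the episode below 0.02 m); the robot touches nothing.
It fails at once if a bystander is shifted more than 20 mm, lifted or knocked over (distance of any of valve_mid, jar_mid, tape_mid, tap_mid from where it was at the start of the episode above 0.02 m or angle between any of valve_mid, jar_mid, tape_mid, tap_mid's own z axis and vertical above 0.35 rad).
It fails at once if a bin is slammed (swings shut faster than 3.5 rad/s) (velocity of joint any of bin_a, bin_b, bin_c, bin_d, bin_e below -3.5 rad/s).
It fails at once if a bin is gripped or forced: more than 40 N between the fingers and one bin (contact force between the fingers and bin_a above 40 N or contact force between the fingers and bin_b above 40 N or contact force between the fingers and bin_c above 40 N or contact force between the fingers and bin_d above 40 N or contact force between the fingers and bin_e above 40 N).
It also fails if it takes over 51 s, if anything falls off the work surface, if the arm or the gripper's body presses on something with over 40 N, if the wrist force passes 120 N, or if a joint passes its speed limit or range.

## Working session

There is one attempt and no reset: what is moved stays moved. The work goes in short steps, Python scripts to look and compute and a tool call to move; the robot and the scene stay as the last step left them, time stands still between calls to the robot, and variables do not carry over. Pictures are saved under pics/ and viewed, on a budget of 10 in all, crops included, one or two more only if the job needs it, and the job is handed in when it is done.

Besides the shell and the picture viewer there is one more tool, called by a JSON object that holds its "fn" and its "kwargs". send_rows: Moves the arm, as the interface text tells. Its arguments: {"type":"object","properties":{"increments":{"type":"array"},"squeeze":{"type":"number"}},"required":["increments"]}

```bash
mkdir -p pics; python3 - <<'E'
from workcell import bot
import cv2,pickle
for n in ("scene","top"):
    s=bot.snapshot(n); pickle.dump(s,open(n+".pkl","wb")); cv2.imwrite(f"pics/{n}0.png",s["color"][:,:,::-1])
    print(n,s["t"],s["R"].tolist(),s["camera_matrix"].tolist(),s["dist"])
o=bot.get_obs();print(o)
E
```

```text
scene [-98.27959826 494.50172525 701.87158071] [[0.19992118779557835, -0.9797780203945781, 0.008157782914898866], [-0.9357353374086227, -0.1933902483742414, -0.294956929327861], [0.2905699519826105, 0.05133461391138322, -0.9554757246625332]] [[443.14835719265943, 0.0, 316.1221746832315], [0.0, 443.14835719265943, 234.01302419383595], [0.0, 0.0, 1.0]] [-0.05433648  0.          0.          0.          0.        ]
top [ -9.09877767 529.68978564 773.91227647] [[0.0028617745454123586, -0.9999773251587671, -0.006095852259384623], [-0.9815518210433651, -0.0016435559895562725, -0.19118922911650252], [0.1911748750565945, 0.006530535355252944, -0.9815342679983562]] [[496.56482805863055, 0.0, 319.90336065660915], [0.0, 496.56482805863055, 232.85536554553258], [0.0, 0.0, 1.0]] [-0.05639823  0.          0.          0.          0.        ]
{'time_s': 0.1, 'joint_positions': array([-7.52798806e+01,  1.51641343e+01,  9.19702275e+01,  1.14437806e-03,
        7.29784626e+01, -2.11404197e+00]), 'joint_velocities': array([ 0.01088495, -0.1112382 , -0.09487776,  0.01472512, -0.0063693 ,
       -0.09843337]), 'tau': array([-5.63648446e-04, -5.03620613e+01, -3.58073580e+01,  7.30942679e-02,
        2.32438574e-02, -5.32131787e-05]), 'eef_pos': array([ 195.41023999, -645.78839506,  403.55069823]), 'eef_rot': array([-1.79887293e+02, -5.25477563e-03,  1.68338201e+01]), 'ft_force': array([-0.06275257,  0.56553349,  0.12542203]), 'ft_torque': array([0.05433396, 0.01487428, 0.00935289]), 'grip_width': 88.07663416462216}
```

View pics/scene0.png

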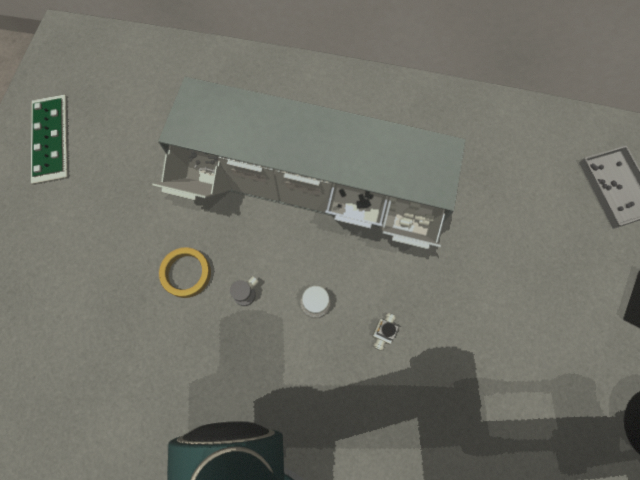

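View pics/top0.png

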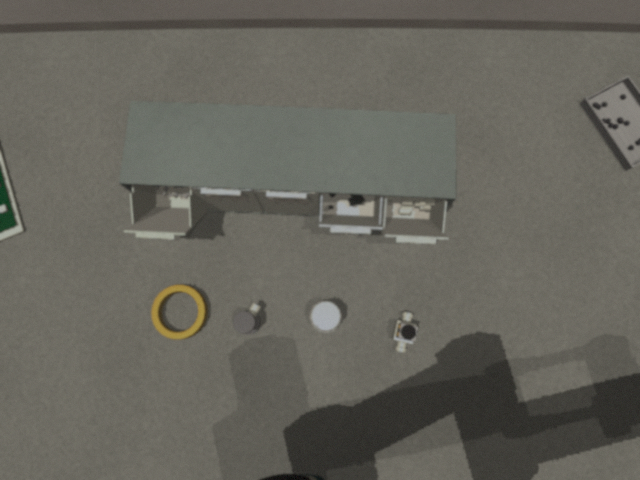

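The scene image shows three bins clearly tipped out: the leftmost, 4th and 5th. Bins 2 and 3 look nearly shut. In front of them, left to right, stand the tape (180,312 in top), tap (245,320), jar (325,316) and valve (405,332). I'll zoom in to get the unit's edges and the lips.

```bash
python3 - <<'E'
import pickle,cv2
s=pickle.load(open("top.pkl","rb"))["color"][:,:,::-1]
# two strips stacked: cols 110-310, 270-470, rows 170-250
a=[cv2.resize(s[170:245,c:c+200],None,fx=4,fy=4,interpolation=cv2.INTER_CUBIC) for c in (110,270)]
cv2.imwrite("pics/crop0.png",cv2.vconcat(a))
E
```

```text
(no output)
```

View pics/crop0.png

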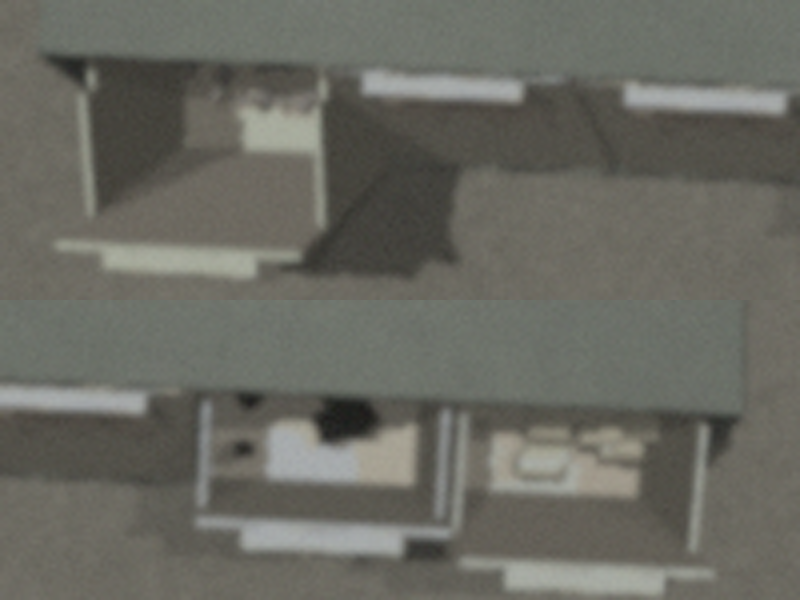

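The crop gives these top-image pixels: frame front corners at about (120.5,184) and (455.5,199). Lip fronts are at about (155,238), (220.5,195), (286,198), (350.5,233) and (416,243).

```bash
cat > h.py <<'E'
import numpy as np,cv2,pickle
from scipy.optimize import brentq
def back(s,px,z):
    u=cv2.undistortPoints(np.array([[px]],float),s["camera_matrix"],np.array(s["dist"]))[0,0]
    R=np.array(s["R"]);c=-R.T@s["t"];d=R.T@[u[0],u[1],1]
    return c+d*(z-c[2])/d[2]
E
python3 - <<'E'
from h import *
s=pickle.load(open("top.pkl","rb"));sc=pickle.load(open("scene.pkl","rb"))
L=back(s,(120.5,184),158);Rr=back(s,(455.5,199),158)
print(L,Rr,np.linalg.norm(L-Rr)); print("scene",back(sc,(160,142),158),back(sc,(452,210),158))
e=(L-Rr)/np.linalg.norm(L-Rr); m=(L+Rr)/2; n=np.array([e[1],-e[0],0]); print("mid",m,"in",n,"yaw",np.degrees(np.arctan2(n[1],n[0])))
lip=lambda q:(-(139.5*np.sin(q)+8*np.cos(q)),10+139.5*np.cos(q)-8*np.sin(q)+2.)
for px in [(155,238),(220.5,195.2),(286.2,198),(350.5,233.2),(416.2,243.2)]:
    f=lambda q:(back(s,px,lip(q)[1])-m)@n-lip(q)[0]
    q=brentq(f,-.2,.9);P=back(s,px,lip(q)[1]);print(px,"q",q,P,"y",(P-m)@e)
for nm,px,z in [("tape",(180,312),24),("tap",(244,321),56),("spout",(256,307),45),("jar",(325,316),62),("valve",(405,332),58),("valve lo",(401,348),30),("valve hi",(408,316),30)]: P=back(s,px,z);print(nm,P,"unit",(P-m)@n,(P-m)@e)
E
```

```text
[582.49511397 288.5060056  158.        ] [ 559.76794651 -207.1967142   158.        ] 496.2234482151574
scene [584.02615134 287.05696009 158.        ] [ 562.13683697 -205.6861845   158.        ]
mid [571.13153024  40.6546457  158.        ] in [ 0.99895062 -0.04580027  0.        ] yaw -2.6250804218249613
(155, 238) q 0.5030435801140228 [505.94514291 240.28510115 130.361892  ] y 196.43541257384734
(220.5, 195.2) q 0.005913161902288053 [566.80764528 139.02511294 151.45025615] y 98.06920385524751
(286.2, 198) q 0.004521814600621116 [562.52456694  41.37031613 151.46239944] y 0.3207181865109616
(350.5, 233.2) q 0.3464794832662539 [511.85073952 -53.69804376 140.49337338] y -96.96875352650447
(416.2, 243.2) q 0.42231552985512333 [ 497.78945811 -151.27864941  135.96486336] y -195.09097022582583
tape [399.30330807 226.6379299   24.        ] unit -180.16599303408321 177.91833770863585
tap [384.64939753 113.2913592   56.        ] unit -189.61322257035758 64.01955791571274
spout [407.4923428  96.0420197  45.       ] unit -166.00422390559226 47.83453261471507
jar [392.94744485 -16.45406838  62.        ] unit -175.3815075857016 -65.20966423186232
valve [ 367.99283699 -143.70011545   58.        ] unit -194.48202531106838 -193.4651092199338
valve lo [ 342.05501479 -141.02552955   30.        ] unit -220.51512555222337 -191.9812892222745
valve hi [ 393.91507238 -153.90972495   30.        ] unit -168.1193894059968 -202.47675958089837
```

{"fn": "send_rows", "kwargs": {"increments": [{"x": 0.2, "y": 0.35, "rz": -0.3, "hand": 0}, {"x": 0.6, "y": 1.0, "rz": -0.7, "hand": 0}, {"x": 1.1, "y": 1.8, "rz": -1.1, "hand": 0}, {"x": 1.6, "y": 2.6, "rz": -1.5, "hand": 0}, {"x": 2.1, "y": 3.5, "rz": -1.9, "hand": 0}, {"x": 2.6, "y": 4.4, "rz": -2.3, "hand": 0}, {"x": 3.1, "y": 5.2, "rz": -2.7, "hand": 0}, {"x": 3.6, "y": 6.1, "rz": -3.0, "hand": 0}, {"x": 4.1, "y": 7.0, "rz": -3.24, "hand": 0}, {"x": 4.5, "y": 7.8, "rz": -3.24, "hand": 0}, {"x": 4.8, "y": 8.3, "rz": -3.24, "hand": 0}, {"x": 5.0, "y": 8.5, "rz": -3.24, "hand": 0}], "squeeze": 5}}

```text
validation failed for argument at $.in...
```

{"fn": "send_rows", "kwargs": {"increments": [{"x": 0.2, "y": 0.35, "z": 0.0, "rx": 0.0, "ry": 0.0, "rz": -0.3, "hand": 0.0}, {"x": 0.6, "y": 1.0, "z": 0.0, "rx": 0.0, "ry": 0.0, "rz": -0.7, "hand": 0.0}], "squeeze": 5}}

```text
time_s: 0.27
eef_pos: [218.2, -607.3, 403.6]
eef_rot: [-180.0, 0.1, 12.4]
ft_force: [0.3, -0.6, 0.0]
grip_width: 77.0
```

All seven keys are required in every row. I'll continue with full rows.

{"fn": "send_rows", "kwargs": {"increments": [{"x": 0.5, "y": 0.8, "z": 0, "rx": 0, "ry": 0, "rz": -0.4, "hand": 0}, {"x": 1.0, "y": 1.7, "z": 0, "rx": 0, "ry": 0, "rz": -0.8, "hand": 0}, {"x": 1.5, "y": 2.5, "z": 0, "rx": 0, "ry": 0, "rz": -1.2, "hand": 0}, {"x": 2.0, "y": 3.4, "z": 0, "rx": 0, "ry": 0, "rz": -1.6, "hand": 0}, {"x": 2.5, "y": 4.3, "z": 0, "rx": 0, "ry": 0, "rz": -2.0, "hand": 0}, {"x": 3.0, "y": 5.2, "z": 0, "rx": 0, "ry": 0, "rz": -2.3, "hand": 0}, {"x": 3.4, "y": 6.0, "z": 0, "rx": 0, "ry": 0, "rz": -2.54, "hand": 0}, {"x": 3.9, "y": 6.9, "z": 0, "rx": 0, "ry": 0, "rz": -2.54, "hand": 0}, {"x": 4.4, "y": 7.8, "z": 0, "rx": 0, "ry": 0, "rz": -2.54, "hand": 0}, {"x": 4.9, "y": 8.7, "z": 0, "rx": 0, "ry": 0, "rz": -2.54, "hand": 0}, {"x": 5.3, "y": 9.5, "z": 0, "rx": 0, "ry": 0, "rz": -2.54, "hand": 0}, {"x": 5.5, "y": 10.0, "z": 0, "rx": 0, "ry": 0, "rz": -2.54, "hand": 0}], "squeeze": 5}}

```text
time_s: 1.27
eef_pos: [440.4, -203.1, 404.4]
eef_rot: [-179.9, -0.0, -2.5]
ft_force: [0.4, 1.1, -0.4]
grip_width: 0.4
```

{"fn": "send_rows", "kwargs": {"increments": [{"x": 0.3, "y": 0.5, "z": -0.3, "rx": 0, "ry": 0, "rz": 0, "hand": 0}, {"x": 0.6, "y": 1.0, "z": -0.7, "rx": 0, "ry": 0, "rz": 0, "hand": 0}, {"x": 0.8, "y": 1.3, "z": -1.3, "rx": 0, "ry": 0, "rz": 0, "hand": 0}, {"x": 0.8, "y": 1.38, "z": -2.0, "rx": 0, "ry": 0, "rz": 0, "hand": 0}, {"x": 0.8, "y": 1.38, "z": -2.6, "rx": 0, "ry": 0, "rz": 0, "hand": 0}, {"x": 0.8, "y": 1.38, "z": -3.0, "rx": 0, "ry": 0, "rz": 0, "hand": 0}, {"x": 0.8, "y": 1.38, "z": -3.1, "rx": 0, "ry": 0, "rz": 0, "hand": 0}, {"x": 0.8, "y": 1.38, "z": -3.1, "rx": 0, "ry": 0, "rz": 0, "hand": 0}], "squeeze": 5}}

```text
time_s: 1.93
eef_pos: [470.6, -150.5, 278.9]
eef_rot: [-179.9, 0.2, -2.6]
ft_force: [-1.3, -0.3, 0.3]
grip_width: 1.0
```

{"fn": "send_rows", "kwargs": {"increments": [{"x": 0.12, "y": 0, "z": 0, "rx": 0, "ry": 0, "rz": 0, "hand": 0}, {"x": 0.24, "y": -0.01, "z": 0, "rx": 0, "ry": 0, "rz": 0, "hand": 0}, {"x": 0.36, "y": -0.02, "z": 0, "rx": 0, "ry": 0, "rz": 0, "hand": 0}, {"x": 0.48, "y": -0.02, "z": 0, "rx": 0, "ry": 0, "rz": 0, "hand": 0}, {"x": 0.6, "y": -0.03, "z": 0, "rx": 0, "ry": 0, "rz": 0, "hand": 0}, {"x": 0.72, "y": -0.03, "z": 0, "rx": 0, "ry": 0, "rz": 0, "hand": 0}, {"x": 0.84, "y": -0.04, "z": 0, "rx": 0, "ry": 0, "rz": 0, "hand": 0}, {"x": 0.96, "y": -0.04, "z": 0, "rx": 0, "ry": 0, "rz": 0, "hand": 0}, {"x": 1.08, "y": -0.05, "z": 0, "rx": 0, "ry": 0, "rz": 0, "hand": 0}, {"x": 1.2, "y": -0.05, "z": 0, "rx": 0, "ry": 0, "rz": 0, "hand": 0}, {"x": 1.32, "y": -0.06, "z": 0, "rx": 0, "ry": 0, "rz": 0, "hand": 0}, {"x": 1.44, "y": -0.06, "z": 0, "rx": 0, "ry": 0, "rz": 0, "hand": 0}], "squeeze": 5}}

```text
time_s: 2.93
eef_pos: [529.6, -153.3, 280.6]
eef_rot: [180.0, 0.0, -2.6]
ft_force: [-1.3, 0.1, -0.3]
grip_width: 0.7
```

```bash
python3 - <<'E'
from workcell import bot
import cv2
s=bot.snapshot("scene"); cv2.imwrite("pics/s1.png",cv2.resize(s["color"][60:300,140:480,::-1],None,fx=2.3,fy=2.3,interpolation=cv2.INTER_CUBIC))
o=bot.get_obs();print(o["eef_pos"],o["ft_force"])
E
```

```text
[ 530.3221815  -153.34740937  280.82319726] [ 0.89175115 -0.07488684  0.08135167]
```

View pics/s1.png

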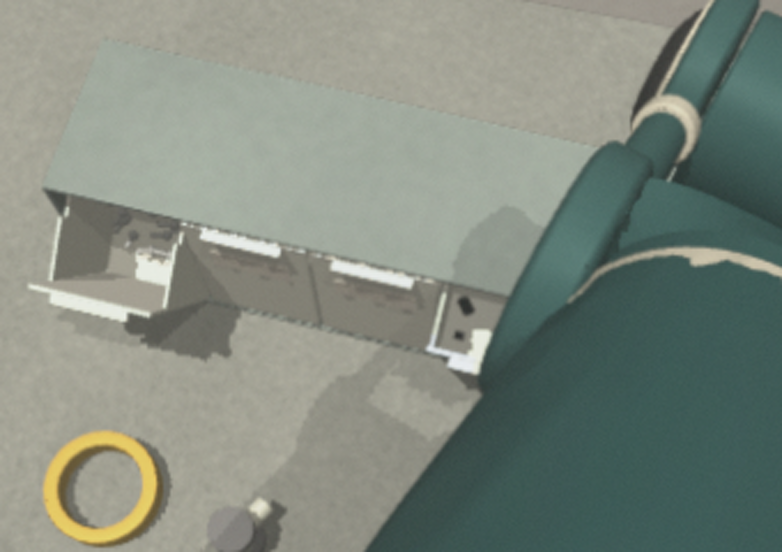

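The arm hides the bin at this view, while the other bins are unchanged. I'll finish the push slowly, guided by force.

{"fn": "send_rows", "kwargs": {"increments": [{"x": 0.04, "y": 0, "z": 0, "rx": 0, "ry": 0, "rz": 0, "hand": 0}, {"x": 0.08, "y": 0, "z": 0, "rx": 0, "ry": 0, "rz": 0, "hand": 0}, {"x": 0.12, "y": 0, "z": 0, "rx": 0, "ry": 0, "rz": 0, "hand": 0}, {"x": 0.16, "y": -0.01, "z": 0, "rx": 0, "ry": 0, "rz": 0, "hand": 0}, {"x": 0.2, "y": -0.01, "z": 0, "rx": 0, "ry": 0, "rz": 0, "hand": 0}, {"x": 0.24, "y": -0.01, "z": 0, "rx": 0, "ry": 0, "rz": 0, "hand": 0}, {"x": 0.28, "y": -0.01, "z": 0, "rx": 0, "ry": 0, "rz": 0, "hand": 0}, {"x": 0.3, "y": -0.01, "z": 0, "rx": 0, "ry": 0, "rz": 0, "hand": 0}, {"x": 0.32, "y": -0.01, "z": 0, "rx": 0, "ry": 0, "rz": 0, "hand": 0}], "squeeze": 5}}

```text
time_s: 3.73
eef_pos: [542.0, -153.7, 280.7]
eef_rot: [180.0, -0.0, -2.6]
ft_force: [0.1, 0.5, -0.6]
grip_width: 0.5
```

{"fn": "send_rows", "kwargs": {"increments": [{"x": 0.02, "y": 0, "z": 0, "rx": 0, "ry": 0, "rz": 0, "hand": 0}, {"x": 0.04, "y": 0, "z": 0, "rx": 0, "ry": 0, "rz": 0, "hand": 0}, {"x": 0.04, "y": 0, "z": 0, "rx": 0, "ry": 0, "rz": 0, "hand": 0}], "squeeze": 5}}

```text
time_s: 3.98
eef_pos: [543.6, -153.7, 280.7]
eef_rot: [-180.0, -0.0, -2.6]
ft_force: [0.1, 0.4, 0.8]
grip_width: 0.6
```

{"fn": "send_rows", "kwargs": {"increments": [{"x": 0.02, "y": 0, "z": 0, "rx": 0, "ry": 0, "rz": 0, "hand": 0}, {"x": 0.04, "y": 0, "z": 0, "rx": 0, "ry": 0, "rz": 0, "hand": 0}, {"x": 0.05, "y": 0, "z": 0, "rx": 0, "ry": 0, "rz": 0, "hand": 0}], "squeeze": 5}}

```text
time_s: 4.23
eef_pos: [545.5, -153.7, 280.7]
eef_rot: [180.0, 0.0, -2.6]
ft_force: [-2.1, 0.0, 0.9]
grip_width: 0.6
```

```bash
python3 - <<'E'
from workcell import bot
import cv2
s=bot.snapshot("top"); t=bot.snapshot("wrist")
cv2.imwrite("pics/s2.png",cv2.hconcat([cv2.resize(s["color"][160:260,340:460,::-1],(400,333)),cv2.resize(t["color"][:,:,::-1],(400,300)).copy() if 0 else cv2.resize(t["color"][:,:,::-1],(400,333))]))
o=bot.get_obs();print(o["eef_pos"],o["ft_force"])
E
```

```text
[ 545.45589166 -153.68054039  280.66745078] [-0.73401097  0.03823362  0.74384686]
```

View pics/s2.png

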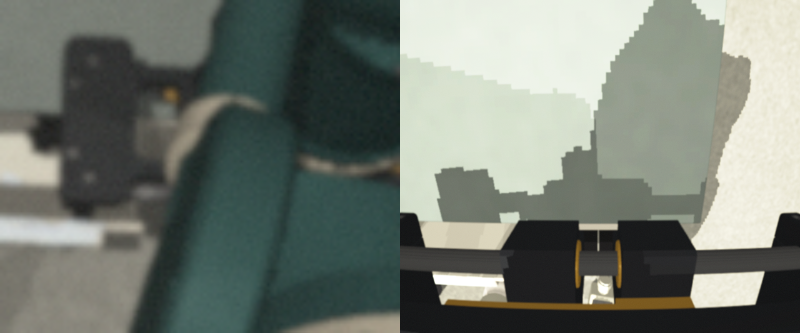

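The wrist view doesn't settle it because the fingers hide the lip. I'll keep going until I feel the stop.

{"fn": "send_rows", "kwargs": {"increments": [{"x": 0.02, "y": 0, "z": 0, "rx": 0, "ry": 0, "rz": 0, "hand": 0}, {"x": 0.04, "y": 0, "z": 0, "rx": 0, "ry": 0, "rz": 0, "hand": 0}, {"x": 0.04, "y": 0, "z": 0, "rx": 0, "ry": 0, "rz": 0, "hand": 0}], "squeeze": 5}}

```text
time_s: 4.58
eef_pos: [546.1, -153.7, 280.6]
eef_rot: [-180.0, 0.2, -2.6]
ft_force: [-7.0, -0.1, 4.7]
grip_width: 0.3
```

The stop shows clearly: 7 N at finger x of about 546, close to the computed 545. Next I'll back off and go to bin 4.

{"fn": "send_rows", "kwargs": {"increments": [{"x": -0.3, "y": 0.0, "z": 0, "rx": 0, "ry": 0, "rz": 0, "hand": 0}, {"x": -0.8, "y": 0.0, "z": 0, "rx": 0, "ry": 0, "rz": 0, "hand": 0}, {"x": -1.3, "y": 0.0, "z": 0, "rx": 0, "ry": 0, "rz": 0, "hand": 0}, {"x": -1.51, "y": 0.2, "z": 0, "rx": 0, "ry": 0, "rz": 0, "hand": 0}, {"x": -1.51, "y": 0.7, "z": 0, "rx": 0, "ry": 0, "rz": 0, "hand": 0}, {"x": -1.51, "y": 1.2, "z": 0, "rx": 0, "ry": 0, "rz": 0, "hand": 0}, {"x": -1.51, "y": 1.7, "z": 0, "rx": 0, "ry": 0, "rz": 0, "hand": 0}, {"x": -1.51, "y": 2.2, "z": 0, "rx": 0, "ry": 0, "rz": 0, "hand": 0}, {"x": -1.51, "y": 2.45, "z": 0, "rx": 0, "ry": 0, "rz": 0, "hand": 0}, {"x": -1.51, "y": 2.5, "z": 0, "rx": 0, "ry": 0, "rz": 0, "hand": 0}, {"x": -1.51, "y": 2.5, "z": 0, "rx": 0, "ry": 0, "rz": 0, "hand": 0}], "squeeze": 5}}

```text
time_s: 5.5
eef_pos: [486.7, -53.1, 280.8]
eef_rot: [180.0, -0.0, -2.5]
ft_force: [-0.3, 0.2, 0.1]
grip_width: 0.4
```

{"fn": "send_rows", "kwargs": {"increments": [{"x": 0.12, "y": 0, "z": 0, "rx": 0, "ry": 0, "rz": 0, "hand": 0}, {"x": 0.24, "y": -0.01, "z": 0, "rx": 0, "ry": 0, "rz": 0, "hand": 0}, {"x": 0.36, "y": -0.02, "z": 0, "rx": 0, "ry": 0, "rz": 0, "hand": 0}, {"x": 0.48, "y": -0.02, "z": 0, "rx": 0, "ry": 0, "rz": 0, "hand": 0}, {"x": 0.6, "y": -0.03, "z": 0, "rx": 0, "ry": 0, "rz": 0, "hand": 0}, {"x": 0.72, "y": -0.03, "z": 0, "rx": 0, "ry": 0, "rz": 0, "hand": 0}, {"x": 0.84, "y": -0.04, "z": 0, "rx": 0, "ry": 0, "rz": 0, "hand": 0}, {"x": 0.96, "y": -0.04, "z": 0, "rx": 0, "ry": 0, "rz": 0, "hand": 0}, {"x": 1.08, "y": -0.05, "z": 0, "rx": 0, "ry": 0, "rz": 0, "hand": 0}, {"x": 1.2, "y": -0.05, "z": 0, "rx": 0, "ry": 0, "rz": 0, "hand": 0}, {"x": 1.28, "y": -0.06, "z": 0, "rx": 0, "ry": 0, "rz": 0, "hand": 0}, {"x": 1.34, "y": -0.06, "z": 0, "rx": 0, "ry": 0, "rz": 0, "hand": 0}], "squeeze": 5}}

```text
time_s: 6.5
eef_pos: [540.8, -56.1, 280.7]
eef_rot: [180.0, -0.0, -2.6]
ft_force: [-0.2, -0.2, 0.3]
grip_width: 0.7
```

{"fn": "send_rows", "kwargs": {"increments": [{"x": 0.04, "y": 0, "z": 0, "rx": 0, "ry": 0, "rz": 0, "hand": 0}, {"x": 0.08, "y": 0, "z": 0, "rx": 0, "ry": 0, "rz": 0, "hand": 0}, {"x": 0.12, "y": 0, "z": 0, "rx": 0, "ry": 0, "rz": 0, "hand": 0}, {"x": 0.15, "y": -0.01, "z": 0, "rx": 0, "ry": 0, "rz": 0, "hand": 0}, {"x": 0.17, "y": -0.01, "z": 0, "rx": 0, "ry": 0, "rz": 0, "hand": 0}, {"x": 0.19, "y": -0.01, "z": 0, "rx": 0, "ry": 0, "rz": 0, "hand": 0}, {"x": 0.19, "y": -0.01, "z": 0, "rx": 0, "ry": 0, "rz": 0, "hand": 0}], "squeeze": 5}}

```text
time_s: 7.08
eef_pos: [548.0, -56.5, 280.7]
eef_rot: [180.0, -0.0, -2.6]
ft_force: [-0.0, -0.3, -0.3]
grip_width: 0.5
```

{"fn": "send_rows", "kwargs": {"increments": [{"x": 0.02, "y": 0, "z": 0, "rx": 0, "ry": 0, "rz": 0, "hand": 0}, {"x": 0.04, "y": 0, "z": 0, "rx": 0, "ry": 0, "rz": 0, "hand": 0}, {"x": 0.06, "y": 0, "z": 0, "rx": 0, "ry": 0, "rz": 0, "hand": 0}, {"x": 0.07, "y": 0, "z": 0, "rx": 0, "ry": 0, "rz": 0, "hand": 0}, {"x": 0.07, "y": 0, "z": 0, "rx": 0, "ry": 0, "rz": 0, "hand": 0}], "squeeze": 5}}

```text
time_s: 7.5
eef_pos: [550.2, -56.5, 280.6]
eef_rot: [180.0, 0.1, -2.6]
ft_force: [-3.7, 0.1, 2.8]
grip_width: 0.4
```

{"fn": "send_rows", "kwargs": {"increments": [{"x": 0.02, "y": 0, "z": 0, "rx": 0, "ry": 0, "rz": 0, "hand": 0}, {"x": 0.03, "y": 0, "z": 0, "rx": 0, "ry": 0, "rz": 0, "hand": 0}, {"x": 0.03, "y": 0, "z": 0, "rx": 0, "ry": 0, "rz": 0, "hand": 0}], "squeeze": 5}}

```text
time_s: 7.75
eef_pos: [550.7, -56.5, 280.6]
eef_rot: [180.0, 0.2, -2.6]
ft_force: [-8.2, 0.3, 5.6]
grip_width: 0.5
```

{"fn": "send_rows", "kwargs": {"increments": [{"x": -0.3, "y": 0.0, "z": 0, "rx": 0, "ry": 0, "rz": 0, "hand": 0}, {"x": -0.8, "y": 0.0, "z": 0, "rx": 0, "ry": 0, "rz": 0, "hand": 0}, {"x": -1.4, "y": 0.1, "z": 0, "rx": 0, "ry": 0, "rz": 0, "hand": 0}, {"x": -1.8, "y": 0.6, "z": 0, "rx": 0, "ry": 0, "rz": 0, "hand": 0}, {"x": -1.8, "y": 1.4, "z": 0, "rx": 0, "ry": 0, "rz": 0, "hand": 0}, {"x": -1.8, "y": 2.3, "z": 0, "rx": 0, "ry": 0, "rz": 0, "hand": 0}, {"x": -1.8, "y": 3.2, "z": 0, "rx": 0, "ry": 0, "rz": 0, "hand": 0}, {"x": -1.8, "y": 4.1, "z": 0, "rx": 0, "ry": 0, "rz": 0, "hand": 0}, {"x": -1.8, "y": 5.0, "z": 0, "rx": 0, "ry": 0, "rz": 0, "hand": 0}, {"x": -1.8, "y": 5.9, "z": 0, "rx": 0, "ry": 0, "rz": 0, "hand": 0}, {"x": -1.8, "y": 6.7, "z": 0, "rx": 0, "ry": 0, "rz": 0, "hand": 0}, {"x": -1.8, "y": 7.2, "z": 0, "rx": 0, "ry": 0, "rz": 0, "hand": 0}], "squeeze": 5}}

```text
time_s: 8.75
eef_pos: [479.5, 234.4, 281.0]
eef_rot: [-179.9, -0.1, -2.5]
ft_force: [0.7, 0.3, 0.7]
grip_width: 0.6
```

{"fn": "send_rows", "kwargs": {"increments": [{"x": 0.0, "y": 0.24, "z": 0, "rx": 0, "ry": 0, "rz": 0, "hand": 0}, {"x": 0.0, "y": 0.24, "z": 0, "rx": 0, "ry": 0, "rz": 0, "hand": 0}], "squeeze": 5}}

```text
time_s: 8.92
eef_pos: [479.7, 242.7, 280.8]
eef_rot: [-179.9, -0.1, -2.5]
ft_force: [-0.8, -0.7, -1.2]
grip_width: 0.1
```

{"fn": "send_rows", "kwargs": {"increments": [{"x": 0.14, "y": 0, "z": 0, "rx": 0, "ry": 0, "rz": 0, "hand": 0}, {"x": 0.28, "y": -0.01, "z": 0, "rx": 0, "ry": 0, "rz": 0, "hand": 0}, {"x": 0.42, "y": -0.02, "z": 0, "rx": 0, "ry": 0, "rz": 0, "hand": 0}, {"x": 0.56, "y": -0.02, "z": 0, "rx": 0, "ry": 0, "rz": 0, "hand": 0}, {"x": 0.7, "y": -0.03, "z": 0, "rx": 0, "ry": 0, "rz": 0, "hand": 0}, {"x": 0.84, "y": -0.03, "z": 0, "rx": 0, "ry": 0, "rz": 0, "hand": 0}, {"x": 0.98, "y": -0.04, "z": 0, "rx": 0, "ry": 0, "rz": 0, "hand": 0}, {"x": 1.12, "y": -0.05, "z": 0, "rx": 0, "ry": 0, "rz": 0, "hand": 0}, {"x": 1.26, "y": -0.05, "z": 0, "rx": 0, "ry": 0, "rz": 0, "hand": 0}, {"x": 1.4, "y": -0.06, "z": 0, "rx": 0, "ry": 0, "rz": 0, "hand": 0}, {"x": 1.54, "y": -0.07, "z": 0, "rx": 0, "ry": 0, "rz": 0, "hand": 0}, {"x": 1.68, "y": -0.08, "z": 0, "rx": 0, "ry": 0, "rz": 0, "hand": 0}], "squeeze": 5}}

```text
time_s: 9.92
eef_pos: [547.6, 238.0, 280.7]
eef_rot: [-180.0, -0.0, -2.6]
ft_force: [-0.1, 0.1, -0.3]
grip_width: 1.0
```

{"fn": "send_rows", "kwargs": {"increments": [{"x": 0.06, "y": 0, "z": 0, "rx": 0, "ry": 0, "rz": 0, "hand": 0}, {"x": 0.12, "y": 0, "z": 0, "rx": 0, "ry": 0, "rz": 0, "hand": 0}, {"x": 0.18, "y": 0, "z": 0, "rx": 0, "ry": 0, "rz": 0, "hand": 0}, {"x": 0.24, "y": -0.01, "z": 0, "rx": 0, "ry": 0, "rz": 0, "hand": 0}, {"x": 0.29, "y": -0.01, "z": 0, "rx": 0, "ry": 0, "rz": 0, "hand": 0}, {"x": 0.33, "y": -0.01, "z": 0, "rx": 0, "ry": 0, "rz": 0, "hand": 0}, {"x": 0.36, "y": -0.01, "z": 0, "rx": 0, "ry": 0, "rz": 0, "hand": 0}, {"x": 0.36, "y": -0.01, "z": 0, "rx": 0, "ry": 0, "rz": 0, "hand": 0}], "squeeze": 5}}

```text
time_s: 10.58
eef_pos: [561.7, 237.5, 280.7]
eef_rot: [-180.0, -0.0, -2.6]
ft_force: [-0.3, 0.4, -0.1]
grip_width: 0.2
```

{"fn": "send_rows", "kwargs": {"increments": [{"x": 0.02, "y": 0, "z": 0, "rx": 0, "ry": 0, "rz": 0, "hand": 0}, {"x": 0.04, "y": 0, "z": 0, "rx": 0, "ry": 0, "rz": 0, "hand": 0}, {"x": 0.06, "y": 0, "z": 0, "rx": 0, "ry": 0, "rz": 0, "hand": 0}, {"x": 0.07, "y": 0, "z": 0, "rx": 0, "ry": 0, "rz": 0, "hand": 0}, {"x": 0.07, "y": 0, "z": 0, "rx": 0, "ry": 0, "rz": 0, "hand": 0}], "squeeze": 5}}

```text
time_s: 11.0
eef_pos: [563.8, 237.6, 280.7]
eef_rot: [180.0, 0.1, -2.6]
ft_force: [-2.8, -0.8, 1.7]
grip_width: 0.3
```

{"fn": "send_rows", "kwargs": {"increments": [{"x": 0.02, "y": 0, "z": 0, "rx": 0, "ry": 0, "rz": 0, "hand": 0}, {"x": 0.04, "y": 0, "z": 0, "rx": 0, "ry": 0, "rz": 0, "hand": 0}, {"x": 0.04, "y": 0, "z": 0, "rx": 0, "ry": 0, "rz": 0, "hand": 0}], "squeeze": 5}}

```text
time_s: 11.25
eef_pos: [564.4, 237.6, 280.6]
eef_rot: [180.0, 0.3, -2.6]
ft_force: [-9.0, -0.0, 5.3]
grip_width: 0.5
```

{"fn": "send_rows", "kwargs": {"increments": [{"x": -0.3, "y": 0, "z": 0, "rx": 0, "ry": 0, "rz": 0, "hand": 0}, {"x": -0.8, "y": 0, "z": 0.0, "rx": 0, "ry": 0, "rz": 0, "hand": 0}, {"x": -1.4, "y": 0, "z": 0.3, "rx": 0, "ry": 0, "rz": 0, "hand": 0}, {"x": -2.0, "y": 0.3, "z": 0.8, "rx": 0, "ry": 0, "rz": 0, "hand": 0}, {"x": -2.5, "y": 0.9, "z": 1.3, "rx": 0, "ry": 0, "rz": 0, "hand": 0}, {"x": -2.9, "y": 1.6, "z": 1.8, "rx": 0, "ry": 0, "rz": 0, "hand": 0}, {"x": -3.3, "y": 2.4, "z": 2.2, "rx": 0, "ry": 0, "rz": 0, "hand": 0}, {"x": -3.7, "y": 3.2, "z": 2.5, "rx": 0, "ry": 0, "rz": 0, "hand": 0}, {"x": -4.1, "y": 4.0, "z": 2.5, "rx": 0, "ry": 0, "rz": 0, "hand": 0}, {"x": -4.5, "y": 4.8, "z": 2.5, "rx": 0, "ry": 0, "rz": 0, "hand": 0}, {"x": -4.9, "y": 5.5, "z": 2.5, "rx": 0, "ry": 0, "rz": 0, "hand": 0}, {"x": -5.2, "y": 6.0, "z": 2.5, "rx": 0, "ry": 0, "rz": 0, "hand": 0}], "squeeze": 5}}

```text
time_s: 12.25
eef_pos: [356.2, 479.6, 381.1]
eef_rot: [-179.9, -0.1, -2.5]
ft_force: [-0.1, -0.9, 0.6]
grip_width: 0.7
```

```bash
python3 - <<'E'
from workcell import bot
import cv2
s=bot.snapshot("top")["color"][:,:,::-1]
a=[cv2.resize(s[170:245,c:c+200],None,fx=4,fy=4,interpolation=cv2.INTER_CUBIC) for c in (110,270)]
cv2.imwrite("pics/crop3.png",cv2.vconcat(a));cv2.imwrite("pics/top3.png",s)
E
```

```text
(no output)
```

View pics/top3.png

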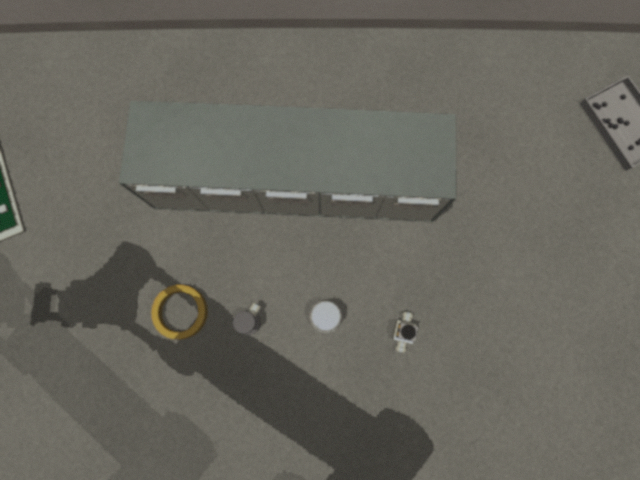

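View pics/crop3.png

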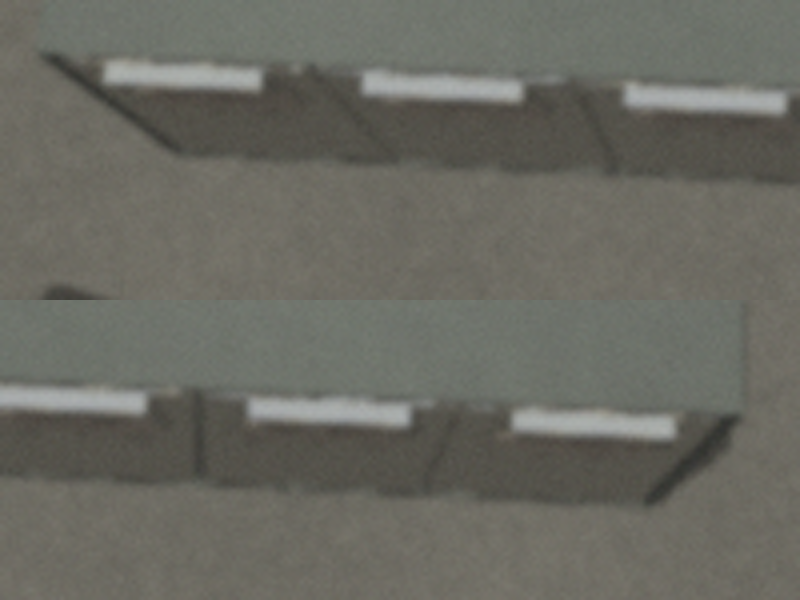

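All five lips now lie on one straight line: crop rows 91, 103, 114, 127 and 139 at even spacing, with bins 2 and 3 unchanged. The bystanders are at the same pixels as at the start, and the arm is clear.

```bash
python3 -c "
from workcell import bot
print(bot.finish_job())"
```

```text
the job is handed in; nothing more can be done
None
```

I pushed the three open bins (leftmost, 4th and 5th, at about 0.50, 0.35 and 0.42 rad) shut at their lips with the closed fingertips. I moved slowly and stopped each push when I felt the bin's stop, at readings of about 7–9 N along the push. I handed the job in at about 12.3 s of the 51 s allowed.

- **Bins:** in the last picture all five lips line up with the two bins that were already shut, which I had measured at about 0.005 rad.
- **Loose things:** the valve, jar, tape roll and tap are at the same pixels as at the start.
- **Arm:** it was clear of everything, with the force reading back to noise level.
- **Problems:** the first move call was refused because every row needs all seven keys. The views taken during the first push were blocked by the arm, so I judged those final millimetres by force. No check failed or disagreed.

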